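# Find the empty stock bay by its rocking cover and push it open

## Robot

A 7-joint arm with a two-finger parallel gripper is mounted at the origin on the work surface. World frame = base frame: x ahead of the robot, y to its left, z up, the work surface at z = 0. Lengths are in m, angles in rad, forces in N, time in s.
With the tool pointing down it reaches from about 0.35 to 0.9 m from the base axis. Payload 8.1 kg.
Tool frame: the origin (TCP) lies midway between the tips of the shut fingers; the grasp point (between the pads) lies 19 mm behind it; z points along the fingers, x is the direction in which the jaws open and shut, and the axes are right-handed (so a half turn about z gives the same grasp; the last joint's range is limited). The gripper opens to 92 mm and grips with 3 to 60 N. Pads are 19 mm wide; open, the fingers measure 130 mm over their backs; the gripper's body (75 mm by 190 mm) begins 47 mm behind the grasp point.
Start: joints at [1.229, 0.434, 0.025, 1.573, -0.012, 1.134, -0.075], TCP at [0.148, -0.607, 0.227] pointing down, gripper open.
Joint ranges: [-2.62, 2.62], [-0.44, 2.09], [-1.27, 1.32], [0.08, 2.57], [-1.32, 4.46], [0.12, 2], [-2.74, 2.74]. Speed limits (rad/s): [2.22, 2.22, 3.01, 3.01, 3.14, 3.14, 3.14].

## Interface

Orientations are given as [roll, pitch, yaw] about the fixed x, y, z axes, in that order (R = Rz(yaw) Ry(pitch) Rx(roll)).
In Python, from station import robot gives the robot as it stands.
- The arm moves only by the tool drive_tool, never from a script. Its argument "increments" is a list of rows, each an object with "dp": the shift along the world's x, y, z in cm, a list of three; "turn": the turn, a rotation vector about the world's x, y, z in degrees, a list of three; "fingers": the opening, from 0 (shut) to 1 (fully open). A call has 1 to 12 rows; each row shifts and turns the commanded pose from where the row before left it; what a row does not reach is not made up. A row lasts 1/10 s, in which the tool goes at most 50 mm and 8.59 degrees, less where a joint would pass 70% of its speed; a pose out of reach is approached as far as the arm can. A call with a gripper value outside its range is refused whole. The fingers move at their own pace and stop on an object; the grip force is fixed at half the most. Time passes only in rows, so rows that do not move let the fingers close. It gives the time, the measured TCP pose, the force and the opening at its end, in the units of the state.
- robot.state(): the state, without advancing time (a new reading comes with each control period).
- robot.read_camera(name): name is "side" or "top"; returns the picture (420x560x3 uint8, red, green, blue); there is no depth.
- robot.camera_info(name): a dict with "mtx" (3x3 intrinsics, pixels), "rvec" (rotation vector, rad) and "tvec" (3), from world to camera coordinates, as OpenCV has them. Camera axes: x right, y down, z forward; pixel columns grow to the right and rows downward; lengths in m; the calibration is good to about 2 mm. A picture is of the moment at which its call begins. camera_info takes no time and is no camera call.
- robot.finish_job(): hands the job in, once; it reports no verdict.
Trained networks look in the newest picture that a camera, given by its name, has taken for a name from the list of things; names that differ only in an ending like _2 or _b are one class to them, and where a whole thing is asked for, a point or a joint stands for the part that bears it (a point fixed in the world has none). Each returns a list of dicts, best first, with "p" (0 to 1); they miss things now and then, are a little off and sometimes report something else, mostly with a low value. They report only what shows in the picture. A call takes as long as a camera call.
- robot.masks_of(camera, query): "pixels" (420x560 bool, what is visible of it) and "rect" ([centre column, centre row, width, height] in pixels, round what is visible of it).
- robot.landmark_of(camera, query): "pixel" ([column, row] in pixels: a listed point, or the origin of a listed thing).
The state is a dict: "clock": time; "q": joint angles; "qvel": joint speeds; "joint_torque": joint torques, N m; "tcp_pos": TCP position; "ee_rot": TCP orientation; "contact_force": force on the tool from outside, world axes, zero at the start; "ft_torque": the same for the moment, N m; "opening": finger opening in m.
Only numpy, scipy, OpenCV 4.12 (cv2) and the standard library are available. Lean on these libraries where they do the work, as an engineer would, in place of code of your own. Each camera call takes 0.05 s, during which the arm holds its last target.

## Task

Three bays of the stock chest are full and hold their covers up from below; one is nearly empty and has to be opened for refilling. Press on the black dots of the wooden covers with the fingertips until you find the one that rocks, then push that cover wide open (close to its stop, standing up steeply) and leave it standing open. Nothing is to be picked up: leave everything standing on and around the chest where it is.

Things in the scene. Friction and masses are not known exactly. Their poses are not given: they have to be found in the camera images.
- chest: Fixed grey steel stock chest, 170 (x) x 576 (y) x 100 mm high. Origin: centre of its underside, on the table; x axis from robot side to far side, y along its length to the left. Four pale wooden covers lie flush in its top, axles at chest x = 0, centred at y = 168, 56, -56, -168 mm (cover_1 to cover_4). Rails before and behind them 23 mm wide; end decks 60 mm.
- cover_1 (a joint): Tilt of the leftmost cover, rad: 0 shut and flush, 1.2 stop. A slippery varnished board 120 (x) x 96 x 8 mm, pivoted like a see-saw on an axle along the chest's y through its middle (96 mm above the table, under the steel strip). Only the robot-side half goes down, the far half then rises. Balanced, 0.12 kg; hinge friction (1 to 2 N at the dot) keeps it at any tilt.
- cover_1_press (a point): Black dot, 24 mm across, on top of cover_1, 40 mm to the robot side of its axle: where to press. Moves with the cover.
- cover_1_far_edge (a point): Middle of the top of cover_1's far edge, 60 mm beyond its axle. Moves with the cover: when the cover has been tipped this edge stands up above the chest and can be pushed over towards the robot from the far side.
- cover_2 (a joint): Tilt of the second cover from the left, rad: 0 shut, 1.2 stop; built like cover_1. Like every cover, if its bay is full it stops dead within 2 mm at the dot, if nearly empty it tips on freely. Which bay is nearly empty changes and cannot be seen.
- cover_2_press (a point): Black dot, 24 mm across, on top of cover_2, 40 mm to the robot side of its axle: where to press. Moves with the cover.
- cover_2_far_edge (a point): Middle of the top of cover_2's far edge, 60 mm beyond its axle. Moves with the cover: when the cover has been tipped this edge stands up above the chest and can be pushed over towards the robot from the far side.
- cover_3 (a joint): Tilt of the third cover from the left, rad: 0 shut, 1.2 stop; built like cover_1. Like every cover, if its bay is full it stops dead within 2 mm at the dot, if nearly empty it tips on freely. Which bay is nearly empty changes and cannot be seen.
- cover_3_press (a point): Black dot, 24 mm across, on top of cover_3, 40 mm to the robot side of its axle: where to press. Moves with the cover.
- cover_3_far_edge (a point): Middle of the top of cover_3's far edge, 60 mm beyond its axle. Moves with the cover: when the cover has been tipped this edge stands up above the chest and can be pushed over towards the robot from the far side.
- cover_4 (a joint): Tilt of the rightmost cover, rad: 0 shut, 1.2 stop; built like cover_1. Like every cover, if its bay is full it stops dead within 2 mm at the dot, if nearly empty it tips on freely. Which bay is nearly empty changes and cannot be seen.
- cover_4_press (a point): Black dot, 24 mm across, on top of cover_4, 40 mm to the robot side of its axle: where to press. Moves with the cover.
- cover_4_far_edge (a point): Middle of the top of cover_4's far edge, 60 mm beyond its axle. Moves with the cover: when the cover has been tipped this edge stands up above the chest and can be pushed over towards the robot from the far side.
- pulley_left: Loose steel pulley, 48 mm across, 26 mm high, on the plain deck at the chest's left end. A bystander. Origin: centre of its underside.
- pulley_right: Loose steel pulley, 44 mm across, 24 mm high, on the plain deck at the chest's right end. A bystander. Origin: centre of its underside.
- carton_red: Long black and red carton, 300 (x) x 75 x 50 mm, on the table to the left of the chest. A bystander. Origin: centre of its underside.
- carton_blue: Long black and blue carton, 260 (x) x 80 x 60 mm, on the table to the right of the chest. A bystander. Origin: centre of its underside.
- oil_bottle: Yellow oil bottle, 60 mm across, 150 mm high, on the table beyond the chest. A bystander. Origin: centre of its underside.
- screw_jar: Glass jar with grey cap, 70 mm across, 85 mm high, on the table beyond the chest. A bystander. Origin: centre of its underside.
- wrench: Steel wrench lying on the table beyond the chest. A bystander; its x axis runs along it.

How it is judged:
On the way:
1. the rocking cover has been found and tipped (value of joint any of cover_1, cover_2, cover_3, cover_4 above 0.15 rad), for 0.1 s.
At the end, for the whole second after the job is handed in: One cover stands open by more than 0.9 rad (52 degrees) of its 1.2 rad and stays so; the other three are shut (below 0.1 rad) (((value of joint cover_1 above 0.9 rad and value of joint each of cover_2, cover_3, cover_4 below 0.1 rad) or (value of joint cover_2 above 0.9 rad and value of joint each of cover_1, cover_3, cover_4 below 0.1 rad) or (value of joint cover_3 above 0.9 rad and value of joint each of cover_1, cover_2, cover_4 below 0.1 rad) or (value of joint cover_4 above 0.9 rad and value of joint each of cover_1, cover_2, cover_3 below 0.1 rad))); the robot touches nothing.
It fails at once if a pulley on the chest was lifted, carried or pushed away (more than 20 mm) (distance of any of pulley_left, pulley_right from where it was at the start of the episode above 0.02 m).
It fails at once if a carton, bottle, jar or wrench around the chest was lifted, carried or pushed away (more than 20 mm) (distance of any of carton_red, carton_blue, oil_bottle, screw_jar, wrench from where it was at the start of the episode above 0.02 m).
It also fails if it takes over 58 s, if anything falls off the work surface, if the arm or the gripper's body presses on something with over 40 N, if the wrist force passes 120 N, or if a joint passes its speed limit or range.

## Working session

There is one attempt and no reset: what is moved stays moved. The work goes in short steps, Python scripts to look and compute and a tool call to move; the robot and the scene stay as the last step left them, time stands still between calls to the robot, and variables do not carry over. Pictures are saved under pics/ and viewed, and the job is handed in when it is done.

Besides the shell and the picture viewer there is one more tool, called in YAML: its name, and indented under it one key for each argument. drive_tool: Moves the arm, as the interface text tells. Its arguments: {"type":"object","properties":{"increments":{"type":"array","items":{"type":"object","properties":{"dp":{"type":"array","items":{"type":"number"}},"turn":{"type":"array","items":{"type":"number"}},"fingers":{"type":"number"}}}}},"required":["increments"]}

```bash
mkdir -p pics; python3 - <<'E'
from station import robot
import cv2
s=robot.state();print(s['clock'],s['tcp_pos'],s['ee_rot'],s['contact_force'],s['opening'])
for c in('top','side'):
    im=robot.read_camera(c);cv2.imwrite(f'pics/{c}0.png',im[:,:,::-1])
    i=robot.camera_info(c);print(c,i)
    for q in('cover_1_press','cover_1_far_edge','chest'):
        print(q,[( [round(float(v)) for v in d['pixel']],round(float(d['p']),2)) for d in robot.landmark_of(c,q)])
E
```

```text
0.0 [ 0.14767248 -0.60676586  0.22596221] [ 3.14146506e+00  1.55195152e-03 -1.33206419e+00] [ 0.08609742 -0.36455515  1.03755208] 0.09200004815404082
top {'mtx': array([[523.13797503,   0.        , 277.22588316],
       [  0.        , 523.13797503, 218.13269505],
       [  0.        ,   0.        ,   1.        ]]), 'rvec': array([ 2.1747673 , -2.16488539,  0.13149391]), 'tvec': array([-0.00295959,  0.61504672,  1.5457288 ])}
cover_1_press [([195, 268], 0.73)]
cover_1_far_edge [([195, 235], 0.85), ([452, 244], 0.49)]
chest [([252, 254], 0.84), ([267, 168], 0.16)]
side {'mtx': array([[451.64894607,   0.        , 286.05749998],
       [  0.        , 451.64894607, 211.77420119],
       [  0.        ,   0.        ,   1.        ]]), 'rvec': array([ 0.31592168, -2.74840549,  1.26928057]), 'tvec': array([0.58428281, 0.15927678, 1.4721137 ])}
cover_1_press [([313, 269], 0.97), ([323, 182], 0.71)]
cover_1_far_edge [([278, 265], 0.93)]
chest [([314, 252], 0.74), ([312, 269], 0.42)]
```

View pics/top0.png

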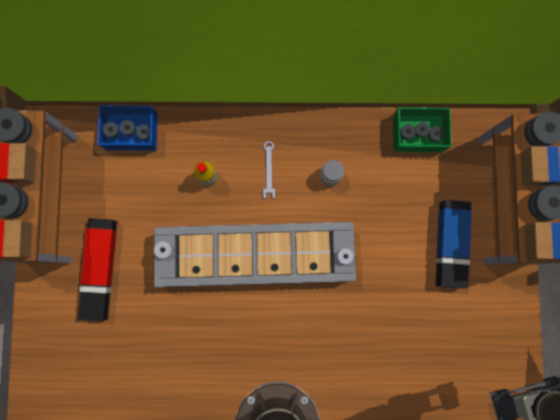

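View pics/side0.png

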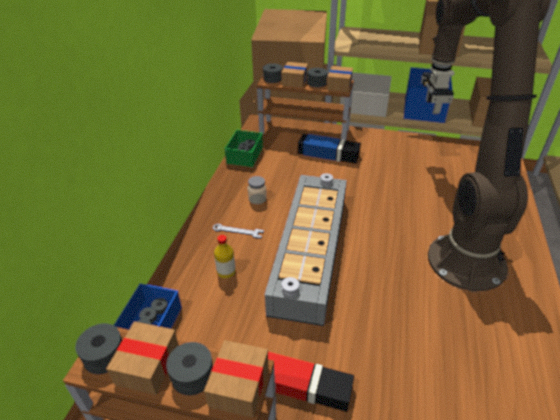

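The top view shows the four dots near (196,270), (235,268), (274,267) and (313,266), with the pulleys at (163,250) and (345,256). The tool is at bottom right. I'll refine the dot positions and project them at z = 0.1.

```bash
cat > h.py <<'E'
from station import robot
import cv2,numpy as np
def ray(c,px,z):
    i=robot.camera_info(c);R=cv2.Rodrigues(i['rvec'])[0];t=i['tvec']
    n=cv2.undistortPoints(np.array([[px]],float),i['mtx'],None)[0,0]
    d=R.T@np.array([n[0],n[1],1]);o=-R.T@t
    return o+d*(z-o[2])/d[2]
def proj(c,P):
    i=robot.camera_info(c);return cv2.projectPoints(np.array(P,float).reshape(-1,3),i['rvec'],i['tvec'],i['mtx'],None)[0][:,0]
E
python3 - <<'E'
from h import *
for c,g in(('top',[(196,270),(235,268),(274,267),(313,266)]),('side',[(315,269),(321,243),(327,219),(330,199)])):
    im=cv2.imread(f'pics/{c}0.png').max(axis=2).astype(float)
    P=[]
    for u,v in g:
        w=np.clip(90-im[v-6:v+7,u-6:u+7],0,None);yy,xx=np.mgrid[v-6:v+7,u-6:u+7]
        p=((w*xx).sum()/w.sum(),(w*yy).sum()/w.sum());P.append(ray(c,p,.1));print(c,np.round(p,1),P[-1].round(4))
    P=np.array(P);d=P[0]-P[3];print('spacing',np.linalg.norm(np.diff(P,axis=0),axis=1),'yaw',np.degrees(np.arctan2(-d[0],d[1])))
for n,p in(('pl',(163,250)),('pr',(345,256))):print(n,ray('top',p,.125))
for n,p in(('bottle',(204,172)),('jar',(333,172))):print(n,ray('top',p,.1))
E
```

```text
top [195.6 269.2] [0.4598 0.2331 0.1   ]
top [234.9 268.1] [0.4633 0.1211 0.1   ]
top [274.1 267. ] [0.467 0.009 0.1  ]
top [313.1 265.9] [ 0.4706 -0.1027  0.1   ]
spacing [0.11208656 0.11218001 0.11175571] yaw 1.8480179033127604
side [315.4 269. ] [0.457  0.2373 0.1   ]
side [320.7 242.6] [0.4607 0.1257 0.1   ]
side [325.5 219.1] [0.464 0.014 0.1  ]
side [329.9 198.2] [ 0.4671 -0.0977  0.1   ]
spacing [0.11163263 0.11175161 0.11178247] yaw 1.7273311207778952
pl [0.51294553 0.32242375 0.125     ]
pr [ 0.49830669 -0.19113948  0.125     ]
bottle [0.7419968  0.21464521 0.1       ]
jar [ 0.74432299 -0.16203637  0.1       ]
```

drive_tool:
  increments:
    - {"dp":[2.7,4.2,-0.4],"turn":[0,0,-1],"fingers":0}
    - {"dp":[2.7,4.2,-0.4],"turn":[0,0,-1],"fingers":0}
    - {"dp":[2.7,4.2,-0.4],"turn":[0,0,-1],"fingers":0}
    - {"dp":[2.7,4.2,-0.4],"turn":[0,0,-1],"fingers":0}
    - {"dp":[2.7,4.2,-0.4],"turn":[0,0,-1],"fingers":0}
    - {"dp":[2.7,4.2,-0.4],"turn":[0,0,-1],"fingers":0}
    - {"dp":[2.7,4.2,-0.4],"turn":[0,0,-1],"fingers":0}
    - {"dp":[2.7,4.2,-0.4],"turn":[0,0,-1],"fingers":0}
    - {"dp":[2.7,4.2,-0.4],"turn":[0,0,-1],"fingers":0}
    - {"dp":[2.7,4.2,-0.4],"turn":[0,0,-1],"fingers":0}
    - {"dp":[2.7,4.2,-0.4],"turn":[0,0,-1],"fingers":0}
    - {"dp":[2.4,4.4,-0.4],"turn":[0,0,-1],"fingers":0}

```text
clock: 1.6
tcp_pos: [0.4693, -0.1007, 0.179]
ee_rot: [-3.14, -0.0, -1.543]
contact_force: [-0.5, 0.3, 0.2]
opening: 0.002
```

drive_tool:
  increments:
    - {"dp":[0,0,-3.5],"fingers":0}
    - {"dp":[0,0,-3.0],"fingers":0}
    - {"dp":[0,0,-0.8],"fingers":0}
    - {"dp":[0,0,0],"fingers":0}

```text
$.increments[0]: bad value
```

drive_tool:
  increments:
    - {"dp":[0,0,-0.3],"fingers":0}
    - {"dp":[0,0,-0.3],"fingers":0}
    - {"dp":[0,0,0],"fingers":0}

```text
$.increments[0]: bad value
```

Every row needs a "turn". Both calls were refused, so nothing moved.

drive_tool:
  increments:
    - {"dp":[0,0,-3.5],"turn":[0,0,0],"fingers":0}
    - {"dp":[0,0,-3.0],"turn":[0,0,0],"fingers":0}
    - {"dp":[0,0,-0.8],"turn":[0,0,0],"fingers":0}
    - {"dp":[0,0,0],"turn":[0,0,0],"fingers":0}

```text
clock: 2.0
tcp_pos: [0.4674, -0.1025, 0.1052]
ee_rot: [3.139, 0.0, -1.542]
contact_force: [0.2, 0.4, 1.0]
opening: 0.0005
```

drive_tool:
  increments:
    - {"dp":[0,0,-0.4],"turn":[0,0,0],"fingers":0}
    - {"dp":[0,0,-0.4],"turn":[0,0,0],"fingers":0}
    - {"dp":[0,0,-0.2],"turn":[0,0,0],"fingers":0}
    - {"dp":[0,0,0],"turn":[0,0,0],"fingers":0}

```text
clock: 2.4
tcp_pos: [0.4693, -0.1029, 0.0993]
ee_rot: [-3.138, -0.002, -1.542]
contact_force: [-10.9, 1.1, 36.6]
opening: 0.0002
```

Cover 4 stops dead: 37 N at z = 0.099. Next is cover 3.

drive_tool:
  increments:
    - {"dp":[0,0,2.0],"turn":[0,0,0],"fingers":0}
    - {"dp":[-0.1,3.8,0],"turn":[0,0,0],"fingers":0}
    - {"dp":[-0.1,3.8,0],"turn":[0,0,0],"fingers":0}
    - {"dp":[-0.2,3.7,0],"turn":[0,0,0],"fingers":0}
    - {"dp":[0,0,-1.0],"turn":[0,0,0],"fingers":0}
    - {"dp":[0,0,-0.5],"turn":[0,0,0],"fingers":0}
    - {"dp":[0,0,-0.5],"turn":[0,0,0],"fingers":0}
    - {"dp":[0,0,0],"turn":[0,0,0],"fingers":0}

```text
clock: 3.2
tcp_pos: [0.4646, 0.0104, 0.0991]
ee_rot: [-3.14, -0.0, -1.543]
contact_force: [-18.3, 3.4, 53.5]
opening: 0.0002
```

Cover 3 is solid too, at 54 N. Next is cover 2, pressed a little more lightly.

drive_tool:
  increments:
    - {"dp":[0,0,2.0],"turn":[0,0,0],"fingers":0}
    - {"dp":[-0.1,3.8,0],"turn":[0,0,0],"fingers":0}
    - {"dp":[-0.1,3.7,0],"turn":[0,0,0],"fingers":0}
    - {"dp":[-0.1,3.7,0],"turn":[0,0,0],"fingers":0}
    - {"dp":[0,0,-1.0],"turn":[0,0,0],"fingers":0}
    - {"dp":[0,0,-0.5],"turn":[0,0,0],"fingers":0}
    - {"dp":[0,0,-0.4],"turn":[0,0,0],"fingers":0}
    - {"dp":[0,0,0],"turn":[0,0,0],"fingers":0}

```text
clock: 4.0
tcp_pos: [0.4614, 0.1214, 0.0992]
ee_rot: [-3.141, -0.001, -1.544]
contact_force: [-13.1, 0.9, 41.1]
opening: 0.0004
```

drive_tool:
  increments:
    - {"dp":[0,0,2.0],"turn":[0,0,0],"fingers":0}
    - {"dp":[-0.1,3.8,0],"turn":[0,0,0],"fingers":0}
    - {"dp":[-0.1,3.7,0],"turn":[0,0,0],"fingers":0}
    - {"dp":[-0.1,3.7,0],"turn":[0,0,0],"fingers":0}
    - {"dp":[0,0,-1.0],"turn":[0,0,0],"fingers":0}
    - {"dp":[0,0,-0.5],"turn":[0,0,0],"fingers":0}
    - {"dp":[0,0,-0.5],"turn":[0,0,0],"fingers":0}
    - {"dp":[0,0,0],"turn":[0,0,0],"fingers":0}

```text
clock: 4.8
tcp_pos: [0.4582, 0.2322, 0.096]
ee_rot: [3.14, -0.002, -1.544]
contact_force: [0.4, -0.5, 0.3]
opening: 0.0008
```

Cover 1 gives way with hardly any force. Pressing on.

drive_tool:
  increments:
    - {"dp":[0,0,-0.5],"turn":[0,0,0],"fingers":0}
    - {"dp":[0,0,-0.5],"turn":[0,0,0],"fingers":0}
    - {"dp":[0,0,-0.5],"turn":[0,0,0],"fingers":0}
    - {"dp":[0,0,0],"turn":[0,0,0],"fingers":0}

```text
clock: 5.2
tcp_pos: [0.4577, 0.2343, 0.0811]
ee_rot: [3.141, -0.001, -1.542]
contact_force: [-0.2, 0.8, 0.2]
opening: 0.0007
```

```bash
python3 - <<'E'
from h import *
a=cv2.imread('pics/side0.png')
im=robot.read_camera('side')[:,:,::-1];cv2.imwrite('pics/side1.png',cv2.resize(im[130:340,180:460],None,fx=2.8,fy=2.8,interpolation=cv2.INTER_CUBIC))
E
```

```text
(no output)
```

View pics/side1.png

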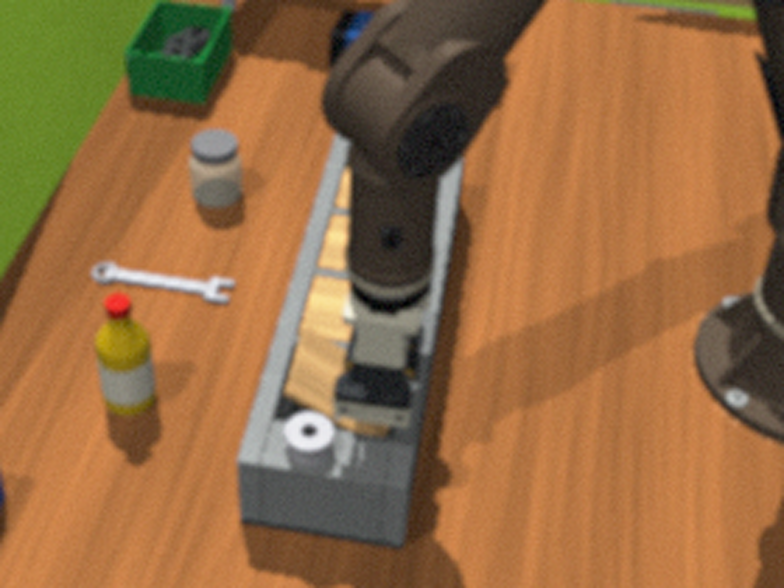

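Cover 1's far edge is now raised, near (300,370) in this crop. The pulley at (310,440) hasn't moved. I'll tip it slightly further, then lift out and go over to the far side.

drive_tool:
  increments:
    - {"dp":[0.4,-0.5,-0.6],"turn":[0,0,0],"fingers":0}
    - {"dp":[0.4,0,0],"turn":[0,0,0],"fingers":0}
    - {"dp":[0,0,0],"turn":[0,0,0],"fingers":0}
    - {"dp":[-1.0,0,0],"turn":[0,0,0],"fingers":0}
    - {"dp":[0,0,3],"turn":[0,0,0],"fingers":0}
    - {"dp":[0,0,4],"turn":[0,0,0],"fingers":0}
    - {"dp":[0,0,4],"turn":[0,0,0],"fingers":0}
    - {"dp":[4,0,0],"turn":[0,0,0],"fingers":0}
    - {"dp":[4,0,0],"turn":[0,0,0],"fingers":0}
    - {"dp":[4,0,0],"turn":[0,0,0],"fingers":0}
    - {"dp":[3.2,0.5,0],"turn":[0,0,0],"fingers":0}
    - {"dp":[0,0,0],"turn":[0,0,0],"fingers":0}

```text
clock: 6.45
tcp_pos: [0.6113, 0.2342, 0.1852]
ee_rot: [-3.14, 0.0, -1.544]
contact_force: [1.0, -0.0, 0.2]
opening: 0.0006
```

```bash
python3 - <<'E'
from h import *
im=robot.read_camera('side')[:,:,::-1];cv2.imwrite('pics/side2.png',cv2.resize(im[130:340,180:460],None,fx=2.8,fy=2.8,interpolation=cv2.INTER_CUBIC))
print(robot.state()['tcp_pos'])
E
```

```text
[0.60892852 0.23464593 0.18510297]
```

View pics/side2.png

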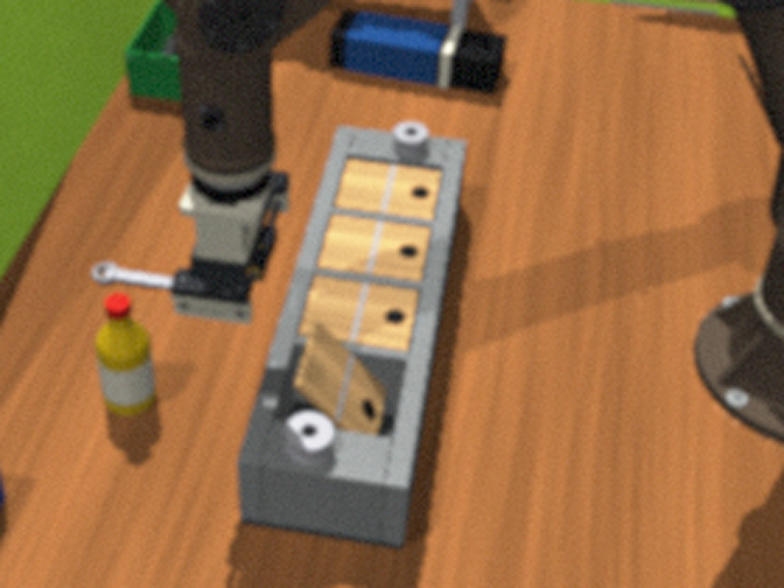

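Cover 1 stands about half open, with its edge near (320,335) in the crop. The tool is clear on the far side, so I'll lower it and push towards the robot.

drive_tool:
  increments:
    - {"dp":[0,0,-3.5],"turn":[0,0,0],"fingers":0}
    - {"dp":[0,0,-3.2],"turn":[0,0,0],"fingers":0}
    - {"dp":[-2,0,0],"turn":[0,0,0],"fingers":0}
    - {"dp":[-1.5,0,0],"turn":[0,0,0],"fingers":0}
    - {"dp":[-1,0,0],"turn":[0,0,0],"fingers":0}
    - {"dp":[-1,0,0],"turn":[0,0,0],"fingers":0}
    - {"dp":[-0.8,0,0],"turn":[0,0,0],"fingers":0}
    - {"dp":[-0.7,0,0],"turn":[0,0,0],"fingers":0}
    - {"dp":[0,0,0],"turn":[0,0,0],"fingers":0}

```text
clock: 7.4
tcp_pos: [0.5373, 0.2348, 0.1191]
ee_rot: [3.141, -0.0, -1.541]
contact_force: [0.0, 0.6, -0.5]
opening: 0.0006
```

drive_tool:
  increments:
    - {"dp":[-0.3,0,0],"turn":[0,0,0],"fingers":0}
    - {"dp":[-0.2,0,0],"turn":[0,0,0],"fingers":0}
    - {"dp":[0,0,0],"turn":[0,0,0],"fingers":0}

```text
clock: 7.7
tcp_pos: [0.5357, 0.2345, 0.1192]
ee_rot: [-3.137, 0.001, -1.543]
contact_force: [9.0, 0.2, -2.5]
opening: 0.0007
```

The cover is at its stop (9 N, at the x I predicted). Retreating along +x, then up.

drive_tool:
  increments:
    - {"dp":[1.5,0,0],"turn":[0,0,0],"fingers":0}
    - {"dp":[3,0,0],"turn":[0,0,0],"fingers":0}
    - {"dp":[2.5,0,0],"turn":[0,0,0],"fingers":0}
    - {"dp":[0,0,4],"turn":[0,0,0],"fingers":0}
    - {"dp":[0,0,5],"turn":[0,0,0],"fingers":0}
    - {"dp":[0,0,4],"turn":[0,0,0],"fingers":0}
    - {"dp":[0,0,0],"turn":[0,0,0],"fingers":0}
    - {"dp":[0,0,0],"turn":[0,0,0],"fingers":0}

```text
clock: 8.5
tcp_pos: [0.6035, 0.2347, 0.2495]
ee_rot: [-3.14, 0.001, -1.542]
contact_force: [-0.2, -0.4, -0.6]
opening: 0.0004
```

```bash
python3 - <<'E'
from h import *
im=robot.read_camera('side')[:,:,::-1];b=im.copy()
# predicted far-edge pixel for tilts
ax=np.array([.4985,.2362,.096]);u=np.array([np.cos(.031),np.sin(.031),0])
for t in(.7,.9,1.05,1.2):
    P=ax+u*(.06*np.cos(t)-.004*np.sin(t))+np.array([0,0,.06*np.sin(t)+.004*np.cos(t)]);print(t,proj('side',P)[0].round(1))
d=robot.landmark_of('side','cover_1_far_edge');print([(np.round(x['pixel'],1),round(float(x['p']),2)) for x in d])
cv2.imwrite('pics/side3.png',cv2.resize(b[130:340,180:460],None,fx=2.8,fy=2.8,interpolation=cv2.INTER_CUBIC))
s=robot.state();print(s['clock'],s['tcp_pos'],s['contact_force'])
E
```

```text
0.7 [286.9 255.2]
0.9 [290.  253.8]
1.05 [292.7 253. ]
1.2 [295.6 252.6]
[(array([295.2, 251.8]), 0.61), (array([287.8, 291. ]), 0.28)]
8.6 [0.60249629 0.23411043 0.24734535] [-0.6056163   0.77375171 -0.27835526]
```

View pics/side3.png

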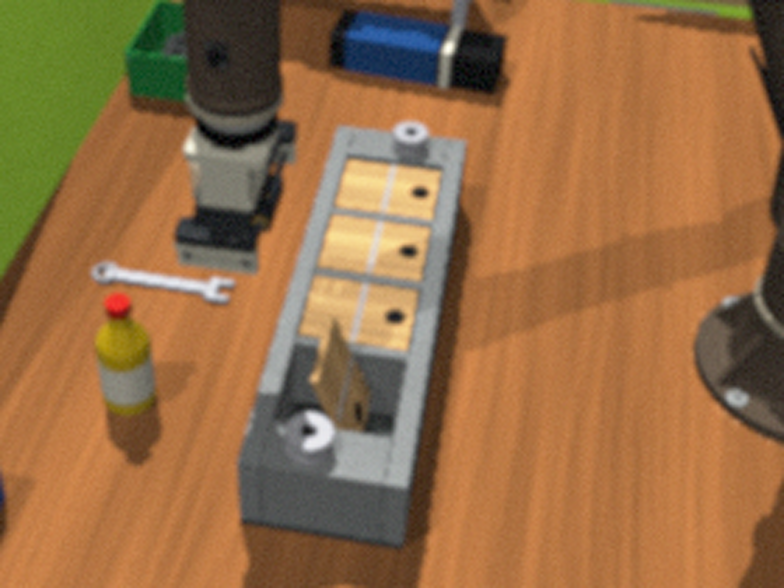

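The cover stands steeply: its far edge is at (295,252) in the full picture, which matches the prediction for about 1.2 rad. The other covers are flush, the pulleys are in place, and the tool is clear.

```bash
python3 -c "
from station import robot
print(robot.finish_job())"
```

```text
the job is handed in; nothing more can be done
None
```

Cover 1, the leftmost, was the one that rocked. It now stands open at about 1.2 rad, close to its stop, and I've handed the job in.

- **Finding it:** I pressed the dots on covers 4, 3 and 2 in turn. Each stopped dead at z of about 0.099 m, with 37 to 54 N at the fingertips. Cover 1 gave way with almost no force.
- **Opening it:** I tipped cover 1 about halfway by its dot. Then I pushed its raised far edge from the far side until it met the stop, at about 9 N.
- **Last checks:** The network put the far edge at (295.2, 251.8) px in the side camera; I predicted (295.6, 252.6) px for 1.2 rad. In the picture the other three covers look flush, and the things in view (both pulleys, bottle, wrench and blue carton) look undisturbed. The jar and red carton were not in that last picture. The tool was clear, with contact force near zero at 8.6 s.
- **Failures:** My first two press calls were refused because the rows had no "turn" value. Nothing moved, and no check failed. The network also gave a second far-edge report at low confidence (0.28), which didn't match the cover, so I ignored it.

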